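Seat the phone tray and set the blow-off air valve

TASK

Slide the phone tray along its guide rails, without lifting it out, under the air bridge until it is fully home against the end stop. Then set the air valve: wind its handwheel clockwise (seen from above) until it closes on its stop, then back it off exactly two full turns anticlockwise, and finish still gripping the wheel's crank handle at that setting. Leave everything else on the bench where it is.

Things in the scene. Friction and masses are not known exactly. Their poses are not given: they have to be found in the camera images.
- station: blow-off station fixed on the left or right: plate 340 (x) x 120 x 6 mm, two guide rails along its x, 94 mm apart inside, tops 20 mm above the bench. Grey air bridge across it at x +73 to +107 mm, underside 34 mm, top 54 mm above the bench, 130 mm wide. End stop's face at x +156 mm. Origin: centre of the plate's underside on the bench; +x along the rails to the bridge and stop
- tray: loose grey tray between the rails, 150 (x) x 90 x 8 mm, with a phone fixed on it (8 mm higher), 0.18 to 0.35 kg; slides on the station plate. Origin: centre of its underside, 6 mm above the bench; axes like the station's. At x = +81 mm in the station frame its far end meets the end stop (fully home); it starts 70 to 130 mm short of that
- tray_grip (a point): point on the middle line of the tray's upright black grip tab, 9 mm below its top. The tab is 14 mm along the tray's x, 24 mm along its y, its top 60 mm above the bench; its middle is at tray x -60 mm, y 0. It stays in front of the bridge when the tray is home
- valve: brass air valve on a steel foot 110 x 90 x 8 mm, fixed on the other side from the station, stem upright. Origin: on the stem axis at bench level, z up. A dark handwheel, 116 mm over its rim, turns level on the stem, rim top 104 mm above the bench
- wheel (a joint): handwheel angle, rad: 0 = closed on its rigid stop, grows anticlockwise from above as it opens, 6.283 a turn, open stop at 18.85. Starts 0.6 to 1.5 turns open; light friction (about 1.2 N at the crank handle), stays where it is left. From above, the direction from stem axis to crank handle is this angle, anticlockwise from the valve's x axis
- crank: upright black crank handle on the wheel, 18 mm in diameter, from 106 to 154 mm above the bench, its axis 44 mm from the stem axis; it spins freely on its own pin, so a gripper can carry it round without turning. Origin: centre of its underside
- spool: bystander, solder spool: dark steel cylinder, 56 mm across, 38 mm tall, standing; origin on its underside
- driver: bystander, small screwdriver, 150 mm long, lying; origin on its underside
- spirit: bystander, white spirit bottle, 60 mm across, 120 mm tall; origin on its underside
- flux: bystander, amber flux jar, 48 mm across, 40 mm tall; origin on its underside
- phone: bystander, spare phone lying flat, 145 x 72 x 9 mm; origin on its underside
- screws: bystander, grey open screw tray, 120 x 80 x 22 mm; origin on its underside
- wick: bystander, flat ring of solder wick, 52 mm across, 12 mm tall; origin on its underside
Not all that is in view belongs to the job. What is shaped like the tray but red is not meant.

How it is judged:
On the way, in this order (a step that is already met when the one before it is completed fails the run):
1. the tray is fully home: within 4 mm of the end stop, flat on the station plate (x of tray in the frame of station above 0.077 m and z of tray in the frame of station below 0.009 m and angle between tray's own z axis and vertical below 0.06 rad), for 0.2 s.
2. the wheel is closed on its stop (within 0.1 rad) (value of joint wheel below 0.1 rad), for 0.1 s.
At the end, for the whole second after the job is handed in: The wheel is two turns open from its stop (12.57 rad, within 0.3 rad) and still, the fingers grip the crank handle (contact force above 4 N), and the tray is within 4 mm of the end stop, lying flat on the station plate (all of step 1 and value of joint wheel between 12.266 and 12.866 rad and velocity of joint wheel between -0.1 and 0.1 rad/s and contact force between the fingers and crank above 4 N); the arm keeps its last pose, push and grip.
It fails at once if the tray is lifted out of its rails (more than 14 mm) or tipped (more than 0.25 rad) (z of tray in the frame of station above 0.02 m or angle between tray's own z axis and vertical above 0.25 rad).
It fails at once if a bystander is moved more than 30 mm (distance of any of spool, driver, spirit, flux, phone, screws, wick from where it was at the start of the episode above 0.03 m).
It also fails if it takes over 69 s, if anything falls off the work surface, if the arm or the gripper's body presses on something with over 40 N, if the wrist force passes 120 N, or if a joint passes its speed limit or range.

ROBOT

A 7-joint arm with a two-finger parallel gripper is mounted at the origin on the work surface. World frame = base frame: x ahead of the robot, y to its left, z up, the work surface at z = 0. Lengths are in m, angles in rad, forces in N, time in s.
With the tool pointing down it reaches from about 0.4 to 0.85 m from the base axis. Payload 10.4 kg.
Tool frame: the origin (TCP) lies between the finger pads; the fingertips stand 19 mm ahead of it and the grasp point (between the pads) is the TCP; z points along the fingers, y is the line along which they close (so a half turn about z gives the same grasp; the last joint's range is limited). The gripper opens to 85 mm and grips with 20 to 120 N. Pads are 22 mm wide; open, the fingers measure 114 mm over their backs; the gripper's body (76 mm by 85 mm) begins 54 mm behind the grasp point. The pads swing forward as they close: fully open they stand 13 mm farther back than shut.
Start: joints at [1.179, 0.332, -0.065, 1.46, 0.022, 1.35, -0.088], TCP at [0.225, -0.583, 0.25] pointing down, gripper open.
Joint ranges: [-2.6, 2.6], [-0.5, 2.12], [-1.47, 1.34], [0.16, 2.42], [-1.27, 4.41], [0.06, 2.06], [-2.6, 2.6]. Speed limits (rad/s): [2.22, 2.22, 2.79, 2.79, 3.14, 3.14, 3.14].

INTERFACE

Orientations are given as a unit quaternion [x, y, z, w].
In Python, from bench import r, vision, order gives the robot as it stands.
- The arm moves only by the shell command python3 -m creep 'ROWS' [OPENING]. ROWS is JSON, one flat list of numbers, 6 for each row, row after row: the shift along the tool's x, y, z in mm, then the turn, a rotation vector about the tool's x, y, z in degrees. A call has 1 to 20 rows; each row is the pose to reach, as a shift and turn from the pose commanded when the call began, along the tool's axes at that moment; what a row does not reach only later rows make up. A row lasts 1/12 s, in which the tool goes at most 41.7 mm and 7.16 degrees, less where a joint would pass 70% of its speed; a pose out of reach is approached as far as the arm can. A call with a gripper value outside its range is refused whole. OPENING is the finger opening in mm, from 0 to 85.4, set as the call begins (- or left out, the last holds). The fingers move at their own pace and stop on an object; the grip force is fixed at half the most. Time passes only in rows, so rows that repeat a pose let the fingers close. It gives the time, the measured TCP pose, the force, the opening and the grip force at its end, in the units of the state.
- r.state(): the state, without advancing time (a new reading comes with each control period).
- vision.camera(name): name is "scene" or "top"; returns a dict with "frame" (480x640x3 uint8, red, green, blue), "intrinsics" (3x3 intrinsics, pixels), "k1" (the pictures are not rectified: a ray, as slopes to the right and down, at radius r is drawn at 1 + k1 r^2 times it, then the intrinsics apply), "rvec" (rotation vector, rad) and "tvec" (3), from world to camera coordinates, as OpenCV has them. Camera axes: x right, y down, z forward; pixel columns grow to the right and rows downward; lengths in m; the calibration is good to about 2 mm. A picture is of the moment at which its call begins. There is no depth.
- order.close_job(): hands the job in; it is judged then, once.
The state is a dict: "time_s": time; "q": joint angles; "joint_vel": joint speeds; "joint_efforts": joint torques, N m; "tool_pos": TCP position; "ee_rot": TCP orientation; "ft_force": force on the tool from outside, world axes, zero at the start; "moment": the same for the moment, N m; "opening": finger opening in m; "grip_force": force on a finger pad.
Only numpy, scipy, OpenCV 4.12 (cv2) and the standard library are available. Lean on these libraries where they do the work, as an engineer would, in place of code of your own. Each camera call takes 0.05 s, during which the arm holds its last target. There are 200 camera calls.

## Working session

There is one attempt and no reset: what is moved stays moved. The work goes in short steps, Python scripts to look and compute and a shell command to move; the robot and the scene stay as the last step left them, time stands still between calls to the robot, and variables do not carry over. Pictures are saved under pics/ and viewed, at most 10 in all, crops included, and the job is handed in when it is done.

```bash
mkdir -p pics; ls; cat > h.py <<'E'
import numpy as np, cv2
from scipy.spatial.transform import Rotation as R
from bench import r, vision, order
def cam(n):
    c=vision.camera(n); c={k:(np.array(v) if k!='k1' else v) for k,v in c.items()}
    return c
def save(c,f): cv2.imwrite('pics/'+f, cv2.cvtColor(c['frame'],cv2.COLOR_RGB2BGR))
def ray(c,px):
    K=c['intrinsics']; d=np.array([c['k1'],0,0,0,0],float)
    # r' = r(1+k1 r^2)
    u=cv2.undistortPointsIter(np.array([[px]],float),K,d,None,None,(3,50,1e-10))[0,0]
    M=cv2.Rodrigues(c['rvec'].astype(float))[0]; o=-M.T@c['tvec'].reshape(3)
    return o, M.T@np.array([u[0],u[1],1.])
def onz(c,px,z):
    o,d=ray(c,px); return o+d*(z-o[2])/d[2]
def proj(c,P):
    return cv2.projectPoints(np.array(P,float).reshape(-1,1,3),c['rvec'].astype(float),c['tvec'].astype(float),c['intrinsics'],np.array([c['k1'],0,0,0,0],float))[0].reshape(-1,2)
E
python3 - <<'E'
from h import *
import pickle
cs={n:cam(n) for n in('top','scene')}
for n in cs: save(cs[n],n+'0.png'); print(n,cs[n]['k1'],cs[n]['intrinsics'].tolist(),cs[n]['rvec'],cs[n]['tvec'], ray(cs[n],(320,240)))
pickle.dump(cs,open('c0.pkl','wb'))
print(r.state())
E
```

```text
pics
top -0.0528603087483249 [[569.4125302562109, 0.0, 322.7175113088146], [0.0, 569.4125302562109, 235.7802050216812], [0.0, 0.0, 1.0]] [ 2.12002931 -2.1643168   0.1463615 ] [-0.08018695  0.59451829  1.82555194] (array([ 0.32284917, -0.10546748,  1.89133996]), array([ 0.13722074,  0.01189078, -0.99050834]))
scene 0.005843494409377464 [[471.80614377437684, 0.0, 324.3964222754157], [0.0, 471.80614377437684, 236.8942853207817], [0.0, 0.0, 1.0]] [ 2.13801264  1.11013599 -0.43082779] [-0.25148047 -0.33089449  1.74308893] (array([ 1.32086485, -0.65752589,  1.01689152]), array([-0.5637933 ,  0.4075388 , -0.71845626]))
{'time_s': 0.1, 'q': array([ 1.17944582,  0.33285062, -0.0646973 ,  1.46082805,  0.0215864 ,
        1.34990439, -0.08848548]), 'joint_vel': array([-0.00115103, -0.00085729,  0.00237726, -0.00132473, -0.00012315,
       -0.00171708,  0.00144894]), 'joint_efforts': array([ 2.78291802e-03, -6.26747561e+01,  5.02047711e-02, -3.92432606e+01,
        1.64538121e-02,  6.98555581e-03, -8.30520821e-05]), 'tool_pos': array([ 0.22517386, -0.58270471,  0.24958325]), 'ee_rot': array([ 9.83048244e-01,  1.83345931e-01, -1.40518002e-04, -6.32423578e-04]), 'ft_force': array([0.3838576 , 0.56195036, 0.02383786]), 'moment': array([0.02055115, 0.01988353, 0.01536467]), 'grip_force': 0.0, 'opening': 0.0854042148424059}
```

View pics/top0.png

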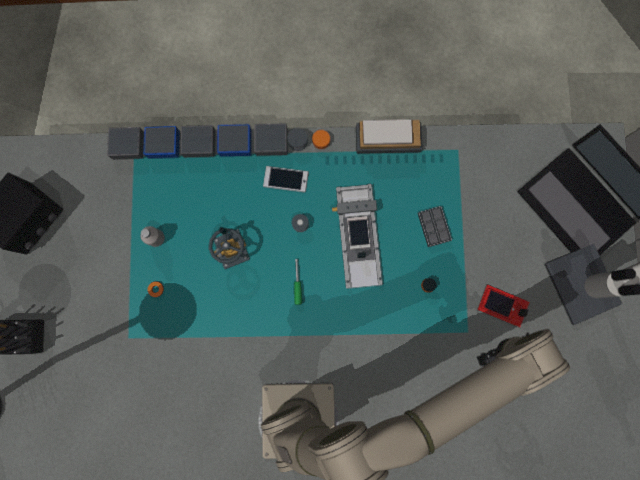

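View pics/scene0.png

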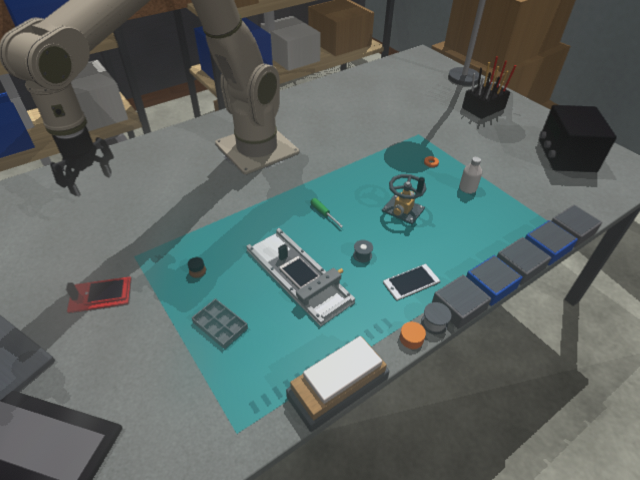

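The top view shows the grey tray in the rails at (359,238), its black tab at about (361,255), the bridge at (357,207) and the stop at about (355,188). The valve is at (228,245) with its crank near (223,231). In the scene view the tab is at (283,252), the bridge at (320,288) and the crank at (420,185).
Possible confusions: the grey tray (359,238) and the red lookalike (503,305), where I choose the grey one between the rails. For the tab (361,255), the phone's black screen (359,233). For the crank (223,231), the valve's dark wheel rim and its shadow (238,285).

```bash
python3 - <<'E'
import pickle,cv2,numpy as np
cs=pickle.load(open('c0.pkl','rb'))
t=cs['top']['frame'];s=cs['scene']['frame']
a=cv2.resize(t[175:300,200:400],(800,500),interpolation=cv2.INTER_CUBIC)
b=cv2.resize(s[170:330,240:440],(750,600),interpolation=cv2.INTER_CUBIC)
for n,i in(('ta',a),('sa',b)): cv2.imwrite(f'pics/{n}.png',i[:,:,::-1])
E
```

```text
(no output)
```

View pics/ta.png

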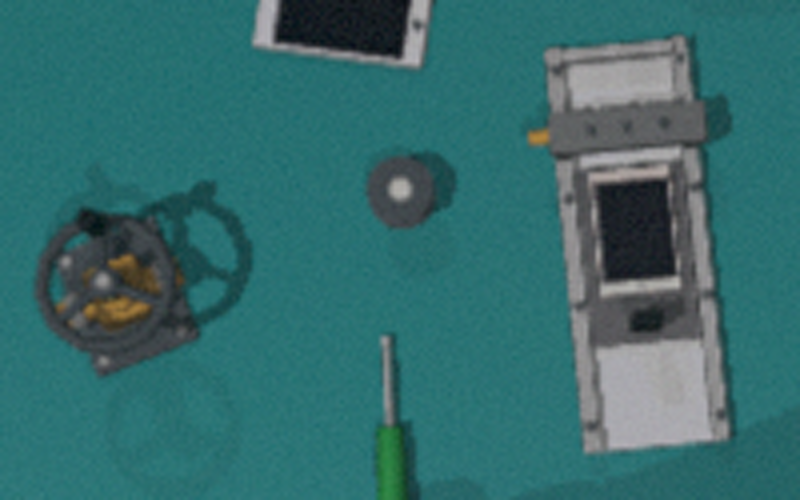

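View pics/sa.png

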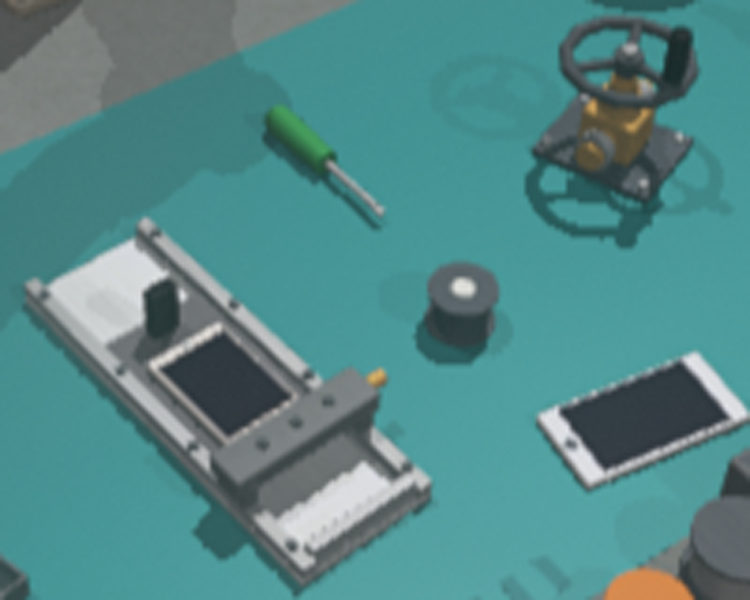

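The crops confirm the choice. The tab is at top crop (650,314) and scene crop (163,285), with the bridge and stop beyond it. The crank handle is at top crop (94,220) and scene crop (680,55), and the hub is at top crop (103,281).

```bash
python3 - <<'E'
from h import *
import pickle
cs=pickle.load(open('c0.pkl','rb')); T,S=cs['top'],cs['scene']
def blob(c,x0,x1,y0,y1,th):
    g=c['frame'][y0:y1,x0:x1].max(2); n,l,st,ce=cv2.connectedComponentsWithStats((g<th).astype(np.uint8))
    for i in range(1,n):
        if st[i,4]>8: print((ce[i]+[x0,y0]).round(1),(st[i]+[x0,y0,0,0,0]))
print('tab T');blob(T,352,372,249,262,42)
print('crank T');blob(T,215,232,224,238,45)
print('tab S');blob(S,272,296,240,265,55)
print('crank S');blob(S,412,430,174,196,45)
def tri(p,q):
    o1,d1=ray(T,p);o2,d2=ray(S,q);A=np.c_[d1,-d2];k=np.linalg.lstsq(A,o2-o1,rcond=None)[0]
    a,b=o1+d1*k[0],o2+d2*k[1];return ((a+b)/2).round(4),np.linalg.norm(a-b).round(4)
tc=lambda x,y:(200+x/4-.375,175+y/4-.375); sc=lambda x,y:(240+x/3.75-.37,170+y/3.75-.37)
co=[onz(T,tc(*p),.02) for p in((585,452),(730,438),(688,38),(546,52))]
print(np.round(co,3)); c=np.mean(co,0); ax=(co[2]+co[3]-co[0]-co[1])/2; print('station',c,np.linalg.norm(ax),np.degrees(np.arctan2(ax[1],ax[0])))
print('hub',tri(tc(103,281),sc(629,52)))
print('crank top',tri(tc(93,216),sc(680,33)),'tab top',tri(tc(648,316),sc(161,288)))
print('wheel rim centre z.1', onz(T,tc(109,284),.1))
E
```

```text
tab T
[361.4 254.8] [358 253   8   5  30]
crank T
[223.4 230.4] [220 228   8   6  34]
tab S
crank S
[419.1 185.7] [417 181   5  10  17]
[[ 0.423 -0.165  0.02 ]
 [ 0.432 -0.284  0.02 ]
 [ 0.768 -0.26   0.02 ]
 [ 0.759 -0.141  0.02 ]]
station [ 0.59531609 -0.21244104  0.02      ] 0.3371319889349349 4.055627058044755
hub (array([0.5612, 0.2167, 0.1066]), np.float64(0.0011))
crank top (array([0.6066, 0.2171, 0.1556]), np.float64(0.0042)) tab top (array([ 0.53  , -0.2159,  0.0594]), np.float64(0.0031))
wheel rim centre z.1 [0.55924976 0.21264328 0.1       ]
```

```bash
cat >> h.py <<'E'
def rel(p,yaw):
    s=r.state(); q=R.from_quat(s['ee_rot'])
    d=q.inv().apply(np.array(p)-s['tool_pos'])*1000
    t=R.from_euler('z',yaw,degrees=True)*R.from_rotvec([np.pi,0,0])
    return d.round(1), np.degrees((q.inv()*t).as_rotvec()).round(2)
E
python3 - <<'E'
from h import *
print(rel([.500,-.219,.2],4.06),rel([.500,-.219,.055],4.06))
E
```

```text
(array([ 387.5, -240.1,   49.9]), array([-7.000e-02,  1.000e-02,  1.707e+01])) (array([ 387.5, -239.9,  194.9]), array([-7.000e-02,  1.000e-02,  1.707e+01]))
```

```bash
python3 -m creep '[35,-22,5,0,0,1, 70,-44,10,0,0,3, 105,-66,15,0,0,5, 140,-88,20,0,0,7, 175,-110,25,0,0,9, 210,-132,30,0,0,11, 245,-154,35,0,0,13, 280,-176,40,0,0,15, 315,-198,45,0,0,17, 350,-219,50,0,0,17, 375,-232,50,0,0,17, 387.5,-240,50,0,0,17, 387.5,-240,75,0,0,17, 387.5,-240,105,0,0,17, 387.5,-240,135,0,0,17, 387.5,-240,160,0,0,17, 387.5,-240,180,0,0,17, 387.5,-240,190,0,0,17, 387.5,-240,195,0,0,17, 387.5,-240,195,0,0,17]' 0
python3 - <<'E'
from h import *
s=r.state();print(s['tool_pos'],s['ft_force'],s['opening']); c=cam('scene'); c1=c['frame']
cv2.imwrite('pics/s1.png',cv2.resize(c1[190:330,230:390],(640,560))[:,:,::-1])
print(rel([.500,-.219,.055],4.06))
E
```

```text
time_s: 1.77
tool_pos: [0.5, -0.2193, 0.0548]
ee_rot: [0.999, 0.036, -0.001, -0.0]
ft_force: [0.4, 0.0, -0.2]
opening: 0.0004
grip_force: 0.0
[ 0.4999721  -0.21928592  0.0547765 ] [ 0.35725464  0.00461865 -0.15119262] 0.00035485994115137294
(array([-0.5, -0.6,  0.8]), array([ 0.01, -0.02,  0.07]))
```

View pics/s1.png

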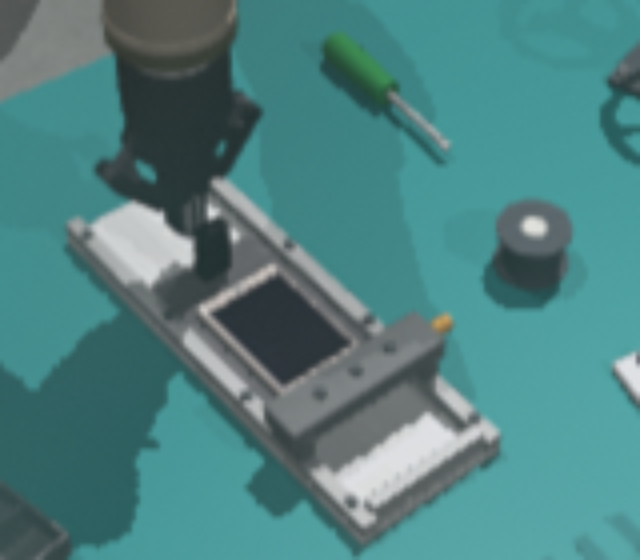

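The closed fingers are at crop (190,215), just behind the tab at (212,250), clear of the rails. Now I push forward slowly.

```bash
python3 -m creep '[4,0,0,0,0,0, 9,0,0,0,0,0, 14,0,0,0,0,0, 20,0,0,0,0,0, 26,0,0,0,0,0, 32,0,0,0,0,0, 38,0,0,0,0,0, 44,0,0,0,0,0, 50,0,0,0,0,0, 56,0,0,0,0,0, 62,0,0,0,0,0, 67,0,0,0,0,0, 72,0,0,0,0,0, 76,0,0,0,0,0, 80,0,0,0,0,0, 83,0,0,0,0,0, 86,0,0,0,0,0, 88,0,0,0,0,0, 90,0,0,0,0,0, 90,0,0,0,0,0]'
python3 -m creep '[1,0,0,0,0,0, 2,0,0,0,0,0, 3,0,0,0,0,0, 3,0,0,0,0,0]'
python3 -m creep '[1,0,0,0,0,0, 2,0,0,0,0,0, 3,0,0,0,0,0, 3,0,0,0,0,0]'
```

```text
time_s: 3.48
tool_pos: [0.5905, -0.2128, 0.0553]
ee_rot: [0.999, 0.036, 0.0, -0.0]
ft_force: [0.3, 0.4, -0.4]
opening: -0.0003
grip_force: 0.0
time_s: 3.82
tool_pos: [0.5932, -0.2128, 0.0553]
ee_rot: [0.999, 0.036, 0.0, 0.0]
ft_force: [-1.6, -0.4, 1.1]
opening: 0.0002
grip_force: 0.5
time_s: 4.15
tool_pos: [0.5963, -0.2125, 0.0553]
ee_rot: [0.999, 0.036, 0.0, 0.0]
ft_force: [-1.7, 0.0, 0.7]
opening: 0.0003
grip_force: 0.5
```

```bash
python3 -m creep '[1,0,0,0,0,0, 2,0,0,0,0,0, 2,0,0,0,0,0]'
python3 -m creep '[1,0,0,0,0,0, 2,0,0,0,0,0, 2,0,0,0,0,0]'
python3 -m creep '[1,0,0,0,0,0, 2,0,0,0,0,0, 2,0,0,0,0,0]'
```

```text
time_s: 4.4
tool_pos: [0.5982, -0.2123, 0.0553]
ee_rot: [0.999, 0.036, 0.0, 0.0]
ft_force: [-1.2, 0.4, 1.3]
opening: 0.0004
grip_force: 0.5
time_s: 4.65
tool_pos: [0.5999, -0.2123, 0.0553]
ee_rot: [0.999, 0.036, -0.0, 0.0]
ft_force: [-2.6, -0.6, 2.1]
opening: 0.0001
grip_force: 1.5
time_s: 4.9
tool_pos: [0.6, -0.2124, 0.0552]
ee_rot: [0.999, 0.036, -0.002, -0.0]
ft_force: [-13.6, 1.6, 10.4]
opening: -0.0002
grip_force: 6.7
```

The tool stopped at 13.6 N with TCP x = 0.600, where home was predicted. I'll hold briefly, back off, lift and check.

```bash
python3 -m creep '[0,0,0,0,0,0, 0,0,0,0,0,0, 0,0,0,0,0,0, -3,0,0,0,0,0, -8,0,0,0,0,0, -15,0,0,0,0,0, -15,0,-30,0,0,0, -15,0,-65,0,0,0, -15,0,-105,0,0,0, -15,0,-145,0,0,0, -15,0,-175,0,0,0, -15,0,-190,0,0,0, -15,0,-195,0,0,0]' 70
python3 - <<'E'
from h import *
import pickle
c=cam('scene'); cv2.imwrite('pics/s2.png',cv2.resize(c['frame'][190:330,230:390],(640,560))[:,:,::-1])
cs=pickle.load(open('c0.pkl','rb')); T,S=cs['top'],cs['scene']
tc=lambda x,y:(200+x/4-.375,175+y/4-.375); sc=lambda x,y:(240+x/3.75-.37,170+y/3.75-.37)
print(onz(T,tc(106,283.5),.1),onz(S,sc(629,62),.1),onz(T,tc(93,216),.154),onz(S,sc(680,33),.154),onz(T,(223.4,230.4),.14),onz(S,(419.1,185.7),.13))
print(rel([.605,.2165,.24],0))
E
```

```text
time_s: 5.98
tool_pos: [0.5881, -0.2131, 0.2542]
ee_rot: [0.999, 0.036, 0.003, 0.001]
ft_force: [0.0, -0.2, 1.1]
opening: 0.0698
grip_force: 0.0
[0.55970095 0.21504212 0.1       ] [0.56550575 0.2147625  0.1       ] [0.60551995 0.21574191 0.154     ] [0.60615467 0.22080202 0.154     ] [0.60214724 0.21665102 0.14      ] [0.60831915 0.21657399 0.13      ]
(array([  48.3, -427.2,   12.4]), array([ 0.09, -0.23,  4.15]))
```

View pics/s2.png

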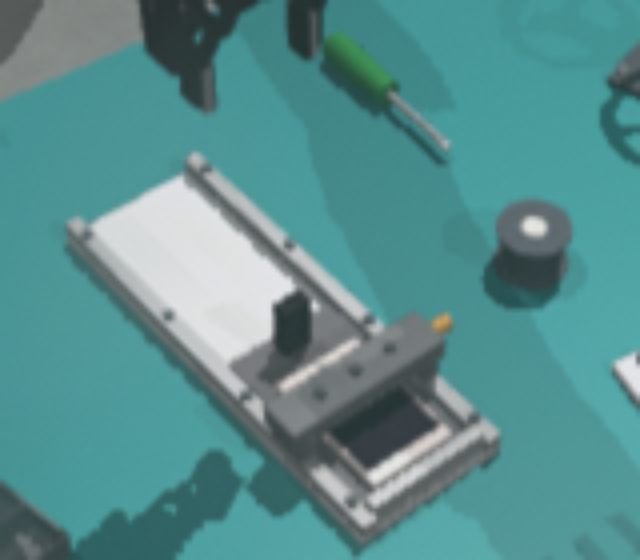

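The tray sits against the stop at crop (440,455), with its phone beyond the bridge and the tab at (290,320) in front of it. Next is the crank.

```bash
python3 -m creep '[2,-20,0,0,0,0, 6,-57,0,0,0,1, 10,-94,0,0,0,2, 14,-131,0,0,0,3, 18,-168,0,0,0,4, 23,-205,0,0,0,4, 28,-242,0,0,0,4, 32,-279,0,0,0,4, 36,-316,0,0,0,4, 40,-353,0,0,0,4, 45,-388,0,0,0,4, 48,-415,0,0,0,4, 48.5,-427.5,0,0,0,4, 48.5,-427.5,0,0,0,4, 48.5,-427.5,0,0,0,4]'
python3 - <<'E'
from h import *
print(rel([.6055,.217,.133],0))
c=cam('scene'); cv2.imwrite('pics/s3.png',cv2.resize(c['frame'][130:250,340:480],(700,600))[:,:,::-1])
E
```

```text
time_s: 7.28
tool_pos: [0.6041, 0.2165, 0.2487]
ee_rot: [1.0, 0.002, -0.001, 0.0]
ft_force: [-0.1, -0.2, 0.2]
opening: 0.0701
grip_force: 0.0
(array([  1.7,  -0.6, 115.7]), array([0.06, 0.11, 0.2 ]))
```

View pics/s3.png

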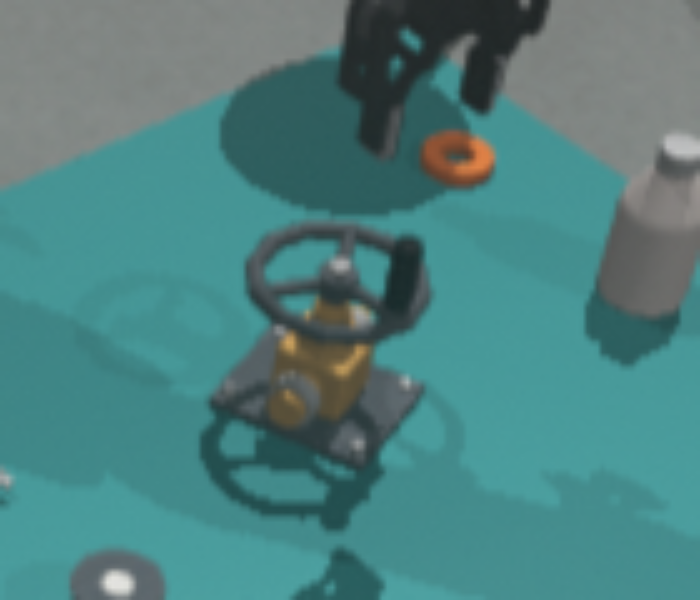

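The open fingers hang above the crank handle at (403,275), and nothing is in the way. I'll lower them and then close.

```bash
python3 -m creep '[1.5,-0.5,15,0,0,0, 1.5,-0.5,40,0,0,0, 1.5,-0.5,65,0,0,0, 1.5,-0.5,85,0,0,0, 1.5,-0.5,100,0,0,0, 1.5,-0.5,110,0,0,0, 1.5,-0.5,115,0,0,0, 1.5,-0.5,115,0,0,0]'
python3 -m creep '[0,0,0,0,0,0, 0,0,0,0,0,0, 0,0,0,0,0,0, 0,0,0,0,0,0, 0,0,0,0,0,0, 0,0,0,0,0,0, 0,0,0,0,0,0]' 0
python3 - <<'E'
from h import *
s=r.state();print(s['q'].round(2))
# cw circle offsets (tool: x=+X, y=-Y), from angle a0
c=np.array([.5615,.2155]); p=s['tool_pos'][:2]; a0=np.arctan2(*(p-c)[::-1]);print(np.degrees(a0),np.linalg.norm(p-c))
for k in range(1,21):
    a=a0-np.radians(16*k); d=44*np.array([np.cos(a)-np.cos(a0),np.sin(a)-np.sin(a0)]);print(k*16,d[0].round(1),-d[1].round(1))
E
```

```text
time_s: 8.0
tool_pos: [0.606, 0.2158, 0.1344]
ee_rot: [1.0, 0.0, -0.001, 0.0]
ft_force: [-0.1, 1.2, 0.1]
opening: 0.0702
grip_force: 0.0
time_s: 8.58
tool_pos: [0.6065, 0.2177, 0.1363]
ee_rot: [1.0, 0.001, 0.001, -0.0]
ft_force: [0.4, 1.5, 5.4]
opening: 0.0166
grip_force: 58.4
[-0.03  0.51 -0.51  1.52  0.26  1.18 -2.16]
2.839359157740064 0.045098993398619856
16 -1.1 12.2
32 -5.5 23.6
48 -12.9 33.4
64 -22.7 40.7
80 -34.2 45.1
96 -46.4 46.1
112 -58.4 43.7
128 -69.3 38.2
144 -78.2 29.8
160 -84.5 19.3
176 -87.6 7.4
192 -87.4 -4.8
208 -83.8 -16.5
224 -77.1 -26.8
240 -67.8 -34.8
256 -56.7 -39.9
272 -44.6 -41.8
288 -32.4 -40.3
304 -21.2 -35.5
320 -11.7 -27.7
```

```bash
python3 -m creep '[-0.2,5,0,0,0,0, -1.1,12.2,0,0,0,0, -5.5,23.6,0,0,0,0, -12.9,33.4,0,0,0,0, -22.7,40.7,0,0,0,0, -34.2,45.1,0,0,0,0, -46.4,46.1,0,0,0,0, -46.4,46.1,0,0,0,0]'
python3 -m creep '[0,0,0,0,0,0]'
```

```text
time_s: 9.25
tool_pos: [0.5583, 0.1731, 0.1363]
ee_rot: [1.0, 0.002, 0.001, -0.001]
ft_force: [-0.8, 8.1, 2.3]
opening: 0.0163
grip_force: 59.0
time_s: 9.33
tool_pos: [0.5593, 0.173, 0.1363]
ee_rot: [1.0, 0.002, 0.001, -0.001]
ft_force: [-1.0, 6.6, 4.1]
opening: 0.0164
grip_force: 59.1
```

```bash
python3 -m creep '[-12,-3.4,0,0,0,0, -22.9,-8.9,0,0,0,0, -31.8,-17.3,0,0,0,0, -38.1,-27.8,0,0,0,0, -41.2,-39.7,0,0,0,0, -41,-51.9,0,0,0,0, -41,-51.9,0,0,0,0, -41,-51.9,0,0,0,0]'
```

```text
time_s: 10.0
tool_pos: [0.5191, 0.2241, 0.1362]
ee_rot: [1.0, 0.002, 0.001, -0.0]
ft_force: [-0.5, 1.0, 9.3]
opening: 0.0167
grip_force: 59.7
```

```bash
python3 -m creep '[3.6,-11.7,0,0,0,0, 10.3,-22,0,0,0,0, 19.6,-30,0,0,0,0, 30.7,-35.1,0,0,0,0, 42.8,-37,0,0,0,0, 55,-35.5,0,0,0,0, 66.2,-30.7,0,0,0,0, 66.2,-30.7,0,0,0,0, 66.2,-30.7,0,0,0,0]'
python3 - <<'E'
from h import *
p=r.state()['tool_pos'][:2]
A=np.array([[.6065,.2177],[.5593,.173],[.5191,.2241],list(p)]); M=np.c_[2*A,np.ones(4)]
x=np.linalg.lstsq(M,(A**2).sum(1),rcond=None)[0];c=x[:2];print('fit',c,np.sqrt(x[2]+c@c))
c=(c+np.array([.5615,.2165]))/2 if 0 else c
a0=np.arctan2(*(p-c)[::-1]);print(np.degrees(a0))
for k in range(1,9):
    a=a0-np.radians(8*k); d=(c+.044*np.array([np.cos(a),np.sin(a)])-p)*1000;print(k*8,d[0].round(1),-d[1].round(1))
E
```

```text
time_s: 10.75
tool_pos: [0.5863, 0.2541, 0.1363]
ee_rot: [1.0, 0.001, 0.001, -0.001]
ft_force: [2.2, 1.7, 8.2]
opening: 0.0168
grip_force: 60.0
fit [0.56252313 0.21695569] 0.044037798167341345
57.394053837525846
8 4.9 3.7
16 9.3 8.0
24 13.0 12.9
32 16.0 18.3
40 18.2 24.0
48 19.7 30.0
56 20.2 36.1
64 20.0 42.2
```

```bash
python3 -m creep '[4.9,3.7,0,0,0,0, 9.3,8,0,0,0,0, 13,12.9,0,0,0,0, 13,12.9,0,0,0,0]'
python3 -m creep '[1.6,2.6,0,0,0,0, 3,5.4,0,0,0,0, 3,5.4,0,0,0,0]'
python3 -m creep '[1.2,2.8,0,0,0,0, 2.2,5.7,0,0,0,0, 2.2,5.7,0,0,0,0]'
```

```text
time_s: 11.08
tool_pos: [0.5996, 0.2407, 0.1363]
ee_rot: [1.0, 0.001, 0.001, -0.0]
ft_force: [4.5, 1.9, 6.6]
opening: 0.0166
grip_force: 59.9
time_s: 11.33
tool_pos: [0.6022, 0.2358, 0.1364]
ee_rot: [1.0, 0.001, 0.001, -0.001]
ft_force: [4.5, 1.9, 6.2]
opening: 0.0164
grip_force: 59.8
time_s: 11.58
tool_pos: [0.6035, 0.2324, 0.1363]
ee_rot: [1.0, 0.002, 0.001, -0.002]
ft_force: [4.0, 8.4, 4.2]
opening: 0.0166
grip_force: 59.9
```

```bash
python3 -m creep '[0.8,2,0,0,0,0, 0.8,2,0,0,0,0, 0.8,2,0,0,0,0]'
python3 -m creep '[0.5,2,0,0,0,0, 0.5,2,0,0,0,0, 0.5,2,0,0,0,0]'
```

```text
time_s: 11.83
tool_pos: [0.6036, 0.2323, 0.1364]
ee_rot: [1.0, 0.003, 0.001, -0.003]
ft_force: [2.0, 12.7, 3.9]
opening: 0.0165
grip_force: 59.8
time_s: 12.08
tool_pos: [0.6036, 0.2321, 0.1364]
ee_rot: [1.0, 0.004, 0.001, -0.004]
ft_force: [2.8, 17.7, 2.2]
opening: 0.0165
grip_force: 59.7
```

The stop is rigid at direction 20.3°, which matches the foot's yaw of about 19.5°, so the valve is closed. Next I back off, starting with a short arc to re-zero.

```bash
python3 -m creep '[-1,-5,0,0,0,0, -4,-11.5,0,0,0,0, -8.5,-18.3,0,0,0,0, -8.5,-18.3,0,0,0,0, -8.5,-18.3,0,0,0,0]'
python3 - <<'E'
from h import *
s=r.state();p=s['tool_pos'][:2];c=np.array([.5625,.217])
a0=np.arctan2(*(p-c)[::-1]);print(np.degrees(a0))
for k in range(1,21):
    a=a0+np.radians(18*k); d=(c+.044*np.array([np.cos(a),np.sin(a)])-p)*1000;print(d[0].round(1),-d[1].round(1),end=' | ')
E
```

```text
time_s: 12.5
tool_pos: [0.596, 0.2456, 0.1363]
ee_rot: [1.0, 0.002, 0.001, -0.001]
ft_force: [1.7, 2.8, 7.5]
opening: 0.0166
grip_force: 60.2
40.430516995247054
-10.5 -8.9 | -23.2 -14.2 | -36.9 -15.3 | -50.3 -12.1 | -62.1 -4.9 | -71.0 5.5 | -76.3 18.2 | -77.4 32.0 | -74.2 45.3 | -67.0 57.1 | -56.6 66.0 | -43.8 71.3 | -30.1 72.4 | -16.7 69.2 | -5.0 62.1 | 4.0 51.6 | 9.3 38.9 | 10.3 25.2 | 7.2 11.8 | -0.0 0.0 |
```

```bash
python3 -m creep '[-4.5,-4.6,0,0,0,0, -10.5,-8.9,0,0,0,0, -23.2,-14.2,0,0,0,0, -36.9,-15.3,0,0,0,0, -50.3,-12.1,0,0,0,0, -62.1,-4.9,0,0,0,0, -71,5.5,0,0,0,0, -76.3,18.2,0,0,0,0, -77.4,32,0,0,0,0, -77.4,32,0,0,0,0]'
python3 -m creep '[0.8,6.5,0,0,0,0, 3.2,13.3,0,0,0,0, 10.4,25.1,0,0,0,0, 20.8,34,0,0,0,0, 33.6,39.3,0,0,0,0, 47.3,40.4,0,0,0,0, 60.7,37.2,0,0,0,0, 72.4,30.1,0,0,0,0, 81.4,19.6,0,0,0,0, 86.7,6.9,0,0,0,0, 87.7,-6.8,0,0,0,0, 84.6,-20.2,0,0,0,0, 77.4,-32,0,0,0,0, 77.4,-32,0,0,0,0]'
```

```text
time_s: 13.33
tool_pos: [0.5193, 0.2092, 0.1362]
ee_rot: [1.0, -0.0, 0.001, 0.001]
ft_force: [-1.1, -2.7, 11.6]
opening: 0.0162
grip_force: 60.8
time_s: 14.5
tool_pos: [0.5945, 0.2473, 0.1363]
ee_rot: [1.0, 0.003, 0.0, -0.001]
ft_force: [0.3, 3.0, 8.0]
opening: 0.0164
grip_force: 60.8
```

```bash
python3 -m creep '[-4.5,-4.6,0,0,0,0, -10.5,-8.9,0,0,0,0, -23.2,-14.2,0,0,0,0, -36.9,-15.3,0,0,0,0, -50.3,-12.1,0,0,0,0, -62.1,-4.9,0,0,0,0, -71,5.5,0,0,0,0, -76.3,18.2,0,0,0,0, -77.4,32,0,0,0,0, -77.4,32,0,0,0,0]'
python3 -m creep '[0.8,6.5,0,0,0,0, 3.2,13.3,0,0,0,0, 10.4,25.1,0,0,0,0, 20.8,34,0,0,0,0, 33.6,39.3,0,0,0,0, 47.3,40.4,0,0,0,0, 60.7,37.2,0,0,0,0, 72.4,30.1,0,0,0,0, 81.4,19.6,0,0,0,0, 86.7,6.9,0,0,0,0, 87.6,-3,0,0,0,0, 87,-10.5,0,0,0,0, 85.2,-18.7,0,0,0,0, 85.2,-18.7,0,0,0,0, 85.2,-18.7,0,0,0,0, 85.2,-18.7,0,0,0,0]'
python3 - <<'E'
from h import *
s=r.state();p=s['tool_pos'][:2]-[.5625,.217];print(np.degrees(np.arctan2(p[1],p[0])),np.linalg.norm(p),s['joint_vel'].round(3))
T=cam('top');S=cam('scene')
a=cv2.resize(T['frame'][175:300,200:400],(800,500));cv2.imwrite('pics/t4.png',a[:,:,::-1])
cv2.imwrite('pics/s4.png',cv2.resize(S['frame'][130:330,240:480],(720,600))[:,:,::-1])
E
```

```text
time_s: 15.33
tool_pos: [0.5193, 0.2092, 0.1362]
ee_rot: [1.0, -0.0, 0.001, 0.001]
ft_force: [-1.3, -1.8, 10.2]
opening: 0.0168
grip_force: 60.9
time_s: 16.67
tool_pos: [0.604, 0.2317, 0.1363]
ee_rot: [1.0, 0.001, 0.001, -0.0]
ft_force: [1.7, 0.7, 9.1]
opening: 0.0164
grip_force: 60.8
19.451261230412317 0.044035967593407964 [ 0.004  0.002  0.001  0.002  0.001  0.003 -0.   ]
```

View pics/s4.png

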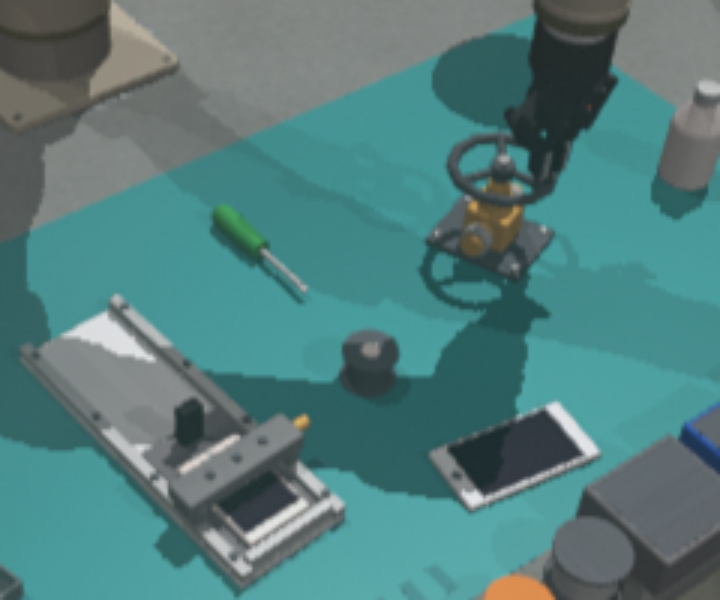

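The fingers hold the crank at (545,165), within 1° of the closed-stop direction after two turns. The tray is home at (265,500) and the bystanders in view haven't moved.

```bash
python3 -c "
from bench import order
print(order.close_job())"
```

```text
the job is handed in; nothing more can be done
None
```

The job is handed in, verdict not shown: the tray is home against its end stop, and the valve was closed on its stop, then backed off two turns (within about 1° by the tool's position), with the crank handle still gripped at about 60 N.

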